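# Leak-test a filter cassette and hold the vacuum

### The job

Take the orange filter cassette from the white rack and slide it fully home in the slot of the blue test station, and let go of it. Then draw the station's piston straight up by its black knob until the whole green band on the rod stands above the top of the aluminium tower, with no red showing, without forcing the rod sideways in its bore, and finish while holding it there, still gripped (it drops back if let go). Leave the grey used cassette, the bottle, the dish and the tip box where they are.

Things in the scene. Friction and masses are not known exactly. Their poses are not given: they have to be found in the camera images.
- cassette_mid (a point): Centre (half-way up) of the orange filter cassette with a white round membrane on both faces: a flat slab standing on edge in the rack, 10 mm thick (its x axis), 60 mm wide (its y axis), 75 mm tall (z, up), about 60 g. It stands 20 mm deep in a loose slot of the rack (slot floor 5 mm above the table), so its upper 55 mm are free to grip across the thickness. The two ends of its width are alike and so are its faces.
- rack: White rack fixed to the bench, 74 mm (x) by 194 mm (y) by 25 mm high; origin at the centre of its underside. It has two slots, centred 45 mm either side of the origin along its y axis, each 13 mm (x) by 63 mm (y); the orange cassette is in one of them, the used grey one in the other.
- slot (a point): Centre of the mouth of the test slot in the top of the blue station, 45 mm above the table; z up. The slot is vertical and 35 mm deep: a bright flared lead-in, 20 mm (its x axis) by 70 mm (its y axis) at the top, narrows over the first 8 mm to the slot proper of 12 by 62 mm. Fully home, the cassette rests on the slot floor and stands 40 mm out, its centre 2.5 mm above this point. The blue block round it reaches 50 mm either way in x and 52 mm in y, at the height of the mouth.
- bore (a point): Centre of the mouth of the piston's bore, in the top of the 46 mm square aluminium tower at the other end of the station, 100 mm above the table and 110 mm from the slot's centre, along the station's -y; axes as the slot's. The bore is vertical, 17 mm in diameter and 90 mm deep.
- knob (a point): Centre of the piston's black knob (upright cylinder, 30 mm in diameter, 28 mm high). The knob sits on a steel rod 16 mm in diameter and 108 mm long, loose in the bore, about 0.25 kg in all; at rest the rod stands on the bore's floor and the knob's centre is 32 mm above the bore's mouth (its underside 18 mm above).
- piston: The piston (rod and knob): origin at the centre of the rod's lower end, z up along the rod. Measured along it: red band from 8 to 30 mm, bare steel to 48 mm, green band from 48 to 60 mm, bare steel to 108 mm, knob from 108 to 136 mm. From rest, raising it 42 mm brings the whole green band above the tower; raising it 60 mm brings the red to the mouth; raising it 90 mm takes it out. It has no spring or catch: it falls back by its weight.
- used: Used grey cassette with a brown membrane, same size as the orange one, standing in the other slot of the rack; origin at the centre of its underside. A bystander.
- bottle: Glass reagent bottle with a blue cap, 66 mm in diameter, 130 mm tall; origin at the centre of its underside. A bystander.
- dish: Closed glass dish, 92 mm in diameter, 16 mm high; origin at the centre of its underside. A bystander.
- tipbox: Closed blue pipette-tip box with a clear lid, 85 by 120 by 55 mm high; origin at the centre of its underside. A bystander.
- cassette: The same orange cassette: origin at the centre of its underside, axes as above.
- station: The leak-test station, fixed to the bench: blue block 104 mm (x) by 216 mm (y), 45 mm high; origin at the centre of its underside, slot 55 mm along its +y, tower and piston 55 mm along its -y. A small dial gauge standing 10 mm above the block, and a copper pipe, up to 69 mm above the table, lie between them.
Not all that is in view belongs to the job. Several things have the shape of the station; the one meant has the colours described above.

How it is judged:
On the way, in this order (a step that is already met when the one before it is completed fails the run):
1. the orange cassette is fully home in the test slot and let go (x of cassette_mid in the frame of slot between -0.003 and 0.003 m and y of cassette_mid in the frame of slot between -0.004 and 0.004 m and z of cassette_mid in the frame of slot between -0.01 and 0.0055 m and angle between cassette_mid's own z axis and vertical below 0.1 rad and contact force between cassette and the fingers below 0.1 N), for 0.2 s.
2. the piston is drawn so that the green band is clear of the tower, in the grip (z of knob in the frame of bore between 0.072 and 0.093 m and angle between knob's own z axis and vertical below 0.06 rad and horizontal distance between knob and bore below 0.006 m and contact force between piston and the fingers above 2 N), for 0.2 s.
At the end, for the whole second after the job is handed in: The cassette sits in the test slot within 3 mm of the floor, let go, and upright; the knob's centre is held by the fingers 72 to 93 mm above the bore's mouth (rod drawn 40 to 61 mm), the rod upright within 0.06 rad, within 6 mm of the bore's axis, and still (all of step 1 and all of step 2 and linear speed of piston below 0.01 m/s and contact force between piston and cassette below 0.1 N); the arm keeps its last pose, push and grip.
It fails at once if the piston was drawn so far that the red band showed (z of knob in the frame of bore above 0.096 m).
It fails at once if the rod was forced against its bore (over 30 N) (contact force between piston and station above 30 N).
It fails at once if the used cassette, bottle, dish or tip box was moved more than 20 mm (distance of any of used, bottle, dish, tipbox from where it was at the start of the episode above 0.02 m).
It also fails if it takes over 48 s, if anything falls off the work surface, if the arm or the gripper's body presses on something with over 40 N, if the wrist force passes 120 N, or if a joint passes its speed limit or range.

### The arm

A 6-joint arm with a two-finger parallel gripper is mounted at the origin on the work surface. World frame = base frame: x ahead of the robot, y to its left, z up, the work surface at z = 0. Lengths are in m, angles in rad, forces in N, time in s.
With the tool pointing down it reaches from about 0.425 to 0.95 m from the base axis. Payload 3.5 kg.
Tool frame: the origin (TCP) lies midway between the tips of the shut fingers; the grasp point (between the pads) lies 19 mm behind it; x points along the fingers, z is the direction in which the jaws open and shut, and the axes are right-handed (so a half turn about x gives the same grasp; the last joint's range is limited). The gripper opens to 85 mm and grips with 20 to 120 N. Pads are 22 mm wide; open, the fingers measure 114 mm over their backs; the gripper's body (76 mm by 85 mm) begins 54 mm behind the grasp point. The pads swing forward as they close: fully open they stand 13 mm farther back than shut.
Start: joints at [1.149, 0.286, 1.577, -0, 1.279, -0.15], TCP at [0.181, 0.65, 0.231] pointing down, gripper open.
Joint ranges: [-2.77, 2.77], [-0.9, 2.22], [0.21, 2.48], [-1.53, 4.67], [0.24, 2.81], [-2.84, 2.84]. Speed limits (rad/s): [2.79, 2.79, 3.14, 3.14, 3.14, 3.14].

### API

Orientations are given as a unit quaternion [x, y, z, w].
In Python, from plant import readout, eyes, ctrl gives the robot as it stands.
- The arm moves only by the tool move_arm, never from a script. Its argument "commands" is a list of rows, each a list of 7 numbers: the turn, a rotation vector about the world's x, y, z in rad, then the shift along the world's x, y, z in mm, then the closure in counts, from 0 (fully open) to 255 (shut). A call has 1 to 12 rows; each row is the pose to reach, as a shift and turn from the pose measured when the call began; what a row does not reach only later rows make up. A row lasts 1/10 s, in which the tool goes at most 50 mm and 8.59 degrees, less where a joint would pass 70% of its speed; a pose out of reach is approached as far as the arm can. A call with a gripper value outside its range is refused whole. The fingers move at their own pace and stop on an object; "newtons" is the grip in N (left out, the last holds). Time passes only in rows, so rows that repeat a pose let the fingers close. It gives the time, the measured TCP pose, the force and the opening at its end, in the units of the state.
- readout.get_state(): the state, without advancing time (a new reading comes with each control period).
- eyes.read_camera(name): name is "scene" or "top" or "wrist"; returns a dict with "color" (400x640x3 uint8, red, green, blue), "depth" (400x640 float32, m along the optical axis (not along the pixel's ray), 0 where there is no reading), "K" (3x3 intrinsics, pixels), "eye" and "attitude" of the camera in the world. Camera axes: x right, y down, z forward; pixel columns grow to the right and rows downward; lengths in m; the calibration is good to about 2 mm. A picture is of the moment at which its call begins.
- ctrl.sign_off(): hands the job in, once; it reports no verdict.
The state is a dict: "time": time; "qpos": joint angles; "dq": joint speeds; "joint_efforts": joint torques, N m; "eef_pos": TCP position; "tcp_rot": TCP orientation; "contact_force": force on the tool from outside, world axes, zero at the start; "wrist_torque": the same for the moment, N m; "opening": opening from 0.0 (shut) to 1.0 (fully open).
Only numpy, scipy, OpenCV 4.12 (cv2) and the standard library are available. Lean on these libraries where they do the work, as an engineer would, in place of code of your own. Each camera call takes 0.05 s, during which the arm holds its last target.

## Working session

There is one attempt and no reset: what is moved stays moved. The work goes in short steps, Python scripts to look and compute and a tool call to move; the robot and the scene stay as the last step left them, time stands still between calls to the robot, and variables do not carry over. Pictures are saved under pics/ and viewed, and the job is handed in when it is done.

Besides the shell and the picture viewer there is one more tool, called after "Request:" in YAML: its name, and indented under it one key for each argument. move_arm: Moves the arm, as the interface text tells. Its arguments: {"type":"object","properties":{"commands":{"type":"array"},"newtons":{"type":"number"}},"required":["commands"]}

```bash
mkdir -p pics; ls
python3 - <<'E'
from plant import readout, eyes, ctrl
import cv2, numpy as np
s=readout.get_state(); print(s)
for n in ["scene","top","wrist"]:
    c=eyes.read_camera(n); cv2.imwrite(f"pics/{n}0.png",c["color"][:,:,::-1]); print(n,c["K"],c["eye"],c["attitude"])
    np.savez(f"{n}0.npz",**c)
E
```

```text
pics
{'time': 0.0, 'qpos': array([ 1.14897960e+00,  2.87208984e-01,  1.57817306e+00, -1.12329802e-05,
        1.27856479e+00, -1.49997559e-01]), 'dq': array([-1.36941878e-04, -8.13258916e-05, -1.61718678e-04, -4.94201100e-04,
        4.74265964e-05,  1.41822428e-03]), 'joint_efforts': array([ 1.98763279e-03, -4.05980122e+01, -2.92624694e+01,  1.04796317e-05,
        5.71738303e-03, -5.75396584e-07]), 'eef_pos': array([0.18093133, 0.64962705, 0.22992041]), 'tcp_rot': array([-0.42804609,  0.56386276,  0.42724208,  0.56240513]), 'contact_force': array([-0.66237032, -1.40142785,  0.20364664]), 'wrist_torque': array([ 0.00933116, -0.07550849,  0.0288672 ]), 'opening': 0.999568099761578}
scene [[476.80698376   0.         314.96604719]
 [  0.         476.80698376 199.50789711]
 [  0.           0.           1.        ]] [ 1.04699    -0.12851187  0.96278956] [ 0.77324988  0.57502985 -0.15897263 -0.21483251]
top [[508.64698691   0.         320.5295546 ]
 [  0.         508.64698691 202.96647472]
 [  0.           0.           1.        ]] [0.33283405 0.02737267 1.19703883] [ 0.7075052  -0.70043262  0.06972323 -0.06300164]
wrist [[277.7987729    0.         318.74207073]
 [  0.         277.7987729  194.34774536]
 [  0.           0.           1.        ]] [0.10609522 0.67073995 0.37319352] [0.78733993 0.59717891 0.09215871 0.12239266]
```

View pics/scene0.png

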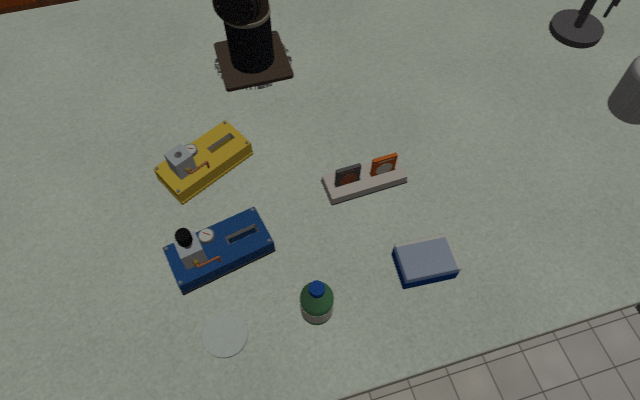

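View pics/top0.png

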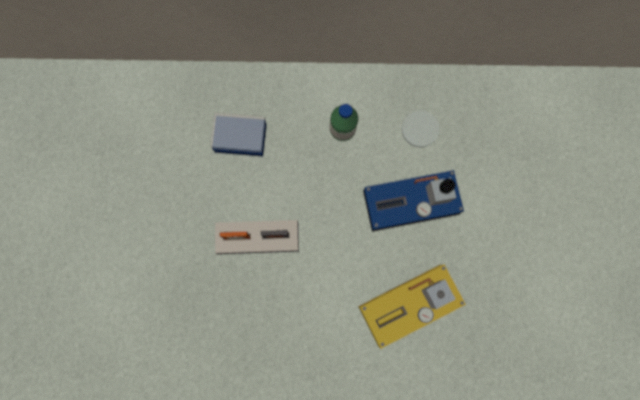

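View pics/wrist0.png

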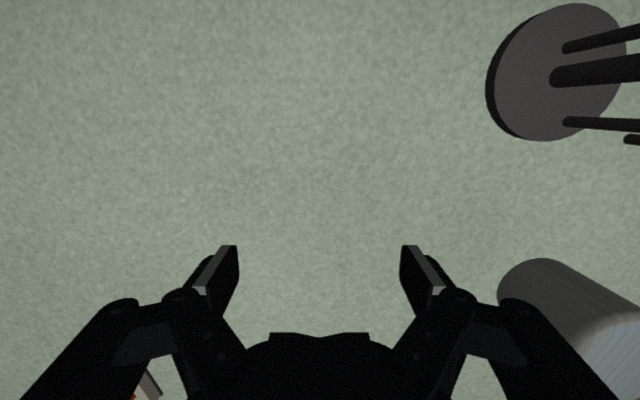

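The scene camera shows the blue station near (220,250) and a yellow decoy above it. The rack is near (365,180), with orange on the right at (384,164), and the tip box, bottle and dish are also in view. The top view shows the same things: the blue station at (413,200) with its knob at (447,186), and orange at (235,235). The robot isn't visible in the top view, so I'll check both calibrations with depth.

```bash
cat > h.py <<'E'
import numpy as np, cv2
from scipy.spatial.transform import Rotation as R
def load(n): return dict(np.load(n))
def ray(c,u,v):
    d=np.array([(u-c["K"][0,2])/c["K"][0,0],(v-c["K"][1,2])/c["K"][1,1],1.])
    return c["eye"],R.from_quat(c["attitude"]).as_matrix()@d
def onz(c,u,v,z):
    e,d=ray(c,u,v); return e+d*(z-e[2])/d[2]
def dep(c,u,v):
    e,d=ray(c,u,v); return e+d*c["depth"][int(round(v)),int(round(u))]
def proj(c,p):
    q=R.from_quat(c["attitude"]).as_matrix().T@(np.array(p)-c["eye"]); return (c["K"]@q)[:2]/q[2]
def cloud(c):
    v,u=np.mgrid[0:400,0:640]; d=c["depth"]
    P=np.stack([(u-c["K"][0,2])/c["K"][0,0],(v-c["K"][1,2])/c["K"][1,1],np.ones_like(d)],-1)*d[...,None]
    return P@R.from_quat(c["attitude"]).as_matrix().T+c["eye"]
E
python3 - <<'E'
from h import *
np.set_printoptions(precision=4,suppress=True)
s,t=load("scene0.npz"),load("top0.npz")
for n,c,pts in (("scene",s,[(350,350),(220,60),(384,164),(347,175),(183,238),(241,234),(430,255),(317,290),(450,120)]),("top",t,[(100,300),(300,350),(235,235),(275,234),(447,186),(391,203),(240,132),(345,112)])):
    for p in pts: print(n,p,dep(c,*p))
print(proj(s,[0,0,0]),proj(t,[0,0,0]),proj(s,[.18,.65,.23]),proj(t,[.18,.65,.23]))
E
```

```text
scene (350, 350) [0.8468 0.0052 0.0026]
scene (220, 60) [-0.0144 -0.0872  0.0139]
scene (384, 164) [0.4815 0.2097 0.0592]
scene (347, 175) [0.4869 0.1174 0.0608]
scene (183, 238) [ 0.5869 -0.2516  0.1459]
scene (241, 234) [ 0.5478 -0.1462  0.0291]
scene (430, 255) [0.7222 0.22   0.0545]
scene (317, 290) [ 0.7532 -0.0352  0.1277]
scene (450, 120) [ 0.3613  0.4489 -0.0014]
top (100, 300) [0.3277 0.5219 0.0014]
top (300, 350) [ 0.2201  0.0606 -0.0028]
top (235, 235) [0.4714 0.2057 0.0799]
top (275, 234) [0.4746 0.1176 0.079 ]
top (447, 186) [ 0.5723 -0.2497  0.1466]
top (391, 203) [ 0.5602 -0.1504  0.0112]
top (240, 132) [0.7183 0.2082 0.0522]
top (345, 112) [ 0.7397 -0.0339  0.1341]
[251.9584  60.967 ] [325.9638 454.5152] [516.2988 -14.5862] [-31.4998 382.8873]
```

Run:
```python
from h import *
t,s=load("top0.npz"),load("scene0.npz")
a=cv2.resize(t["color"][150:280,200:480],None,fx=2.8,fy=2.8,interpolation=cv2.INTER_CUBIC)
b=cv2.resize(s["color"][140:300,150:420],None,fx=2.9,fy=2.9,interpolation=cv2.INTER_CUBIC)
cv2.imwrite("pics/tz.png",a[:,:,::-1]);cv2.imwrite("pics/sz.png",b[:,:,::-1])
np.set_printoptions(precision=4,suppress=True)
# station height-filter
for n,c in(("top",t),("scene",s)):
    hsv=cv2.cvtColor(c["color"],cv2.COLOR_RGB2HSV); P=cloud(c)
    def rect(m,z,nm):
        k=cv2.findContours(m.astype(np.uint8),0,2)[0]; k=max(k,key=cv2.contourArea)
        pts=np.array([onz(c,*p[0],z)[:2] for p in k],np.float32)
        (cx,cy),(w,h),an=cv2.minAreaRect(pts); print(n,nm,round(cx,4),round(cy,4),round(w,4),round(h,4),round(an,1),len(k))
    H,S,V=hsv[...,0],hsv[...,1],hsv[...,2]
    blue=(H>100)&(H<125)&(S>120)&(V>30)
    u=P[...,1]
    rect(blue&(P[...,2]>.035)&(P[...,2]<.055)&(u<-.05),.045,"station top")
    rect((P[...,2]>.035)&(u<-.07)&(u>-.33)&(P[...,0]>.43)&(P[...,0]<.68)&(P[...,2]<.2),.045,"station top (all)")
    rect((H<15)&(S>150)&(V>60)&(P[...,2]>.02)&(u>.1),.08,"orange")
    rect((V<60)&(P[...,2]>.125)&(P[...,2]<.16)&(u<-.15)&(u>-.35)&(P[...,0]>.4),.146,"knob")
```

```text
top station top 0.5628 -0.1968 0.0973 0.2128 11.6 184
top station top (all) 0.5652 -0.1978 0.1015 0.2158 11.6 115
top orange 0.4714 0.2068 0.0089 0.0597 0.6 16
top knob 0.5736 -0.2499 0.0253 0.0328 44.8 16
scene station top 0.5698 -0.1976 0.1051 0.2111 11.5 278
scene station top (all) 0.5566 -0.2011 0.1322 0.2141 11.5 223
scene orange 0.4936 0.2008 0.0412 0.0771 3.5 52
scene knob 0.5841 -0.2514 0.0405 0.028 14.2 32
```

View pics/tz.png

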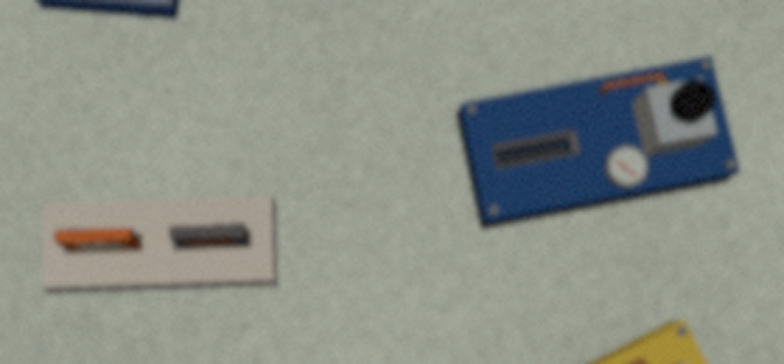

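View pics/sz.png

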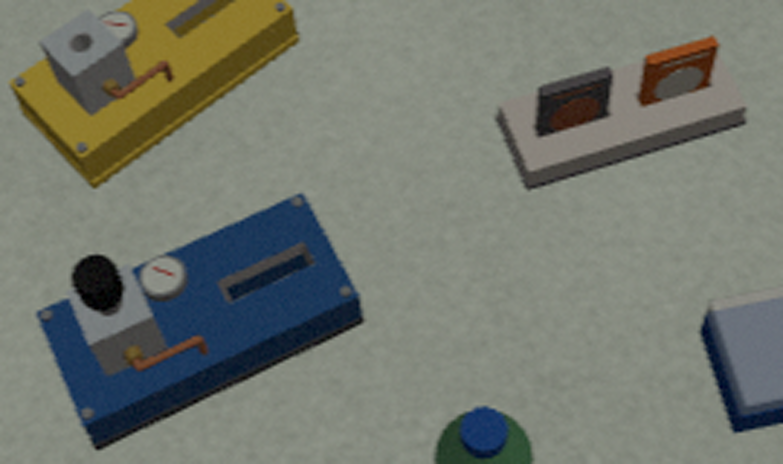

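```bash
cat >> h.py <<'E'
def goal(down_yaw):  # jaw axis z at heading down_yaw (rad), x down
    z=np.array([np.cos(down_yaw),np.sin(down_yaw),0]); x=np.array([0,0,-1.]); y=np.cross(z,x)
    return R.from_matrix(np.stack([x,y,z],1))
def plan(st,p,yaw):
    r0=R.from_quat(st["tcp_rot"]); best=None
    for k in (0,np.pi):
        t=(goal(yaw+k)*r0.inv()).as_rotvec()
        if best is None or np.linalg.norm(t)<np.linalg.norm(best): best=t
    z=r0.as_matrix()
    return best, (np.array(p)-st["eef_pos"])*1000, np.degrees(np.arctan2(z[1,2],z[0,2])), np.degrees(np.arccos(-z[2,0]))
E
python3 - <<'E'
from h import *
from plant import readout
np.set_printoptions(precision=4,suppress=True)
t=load("top0.npz")
P=cloud(t); c=t["color"].astype(int)
hsv=cv2.cvtColor(t["color"],cv2.COLOR_RGB2HSV)
m=(abs(P[...,2]-.025)<.012)&(P[...,0]>.38)&(P[...,0]<.54)&(P[...,1]>.03)&(P[...,1]<.29)&(hsv[...,1]<60)&(P[...,2]>.015)
k=max(cv2.findContours(m.astype(np.uint8),0,2)[0],key=cv2.contourArea)
print("rack",cv2.minAreaRect(np.array([onz(t,*p[0],.025)[:2] for p in k],np.float32)))
s=readout.get_state()
print(plan(s,[.472,.206,.2],0.0))
E
```

```text
rack ((0.47722548246383667, 0.1655130386352539), (0.07122869044542313, 0.1901267170906067), 2.5463852882385254)
(array([ 0.001 , -0.0017, -1.2991]), array([ 291.034 , -443.7748,  -30.2426]), np.float64(74.43112321828153), np.float64(0.10520490576182492))
```

Request:
move_arm:
  commands:
    - [0.001, -0.002, -1.299, 291, -443, -30, 0]
    - [0.001, -0.002, -1.299, 291, -443, -30, 0]
    - [0.001, -0.002, -1.299, 291, -443, -30, 0]
    - [0.001, -0.002, -1.299, 291, -443, -30, 0]
    - [0.001, -0.002, -1.299, 291, -443, -30, 0]
    - [0.001, -0.002, -1.299, 291, -443, -30, 0]
    - [0.001, -0.002, -1.299, 291, -443, -30, 0]
    - [0.001, -0.002, -1.299, 291, -443, -30, 0]
    - [0.001, -0.002, -1.299, 291, -443, -30, 0]
    - [0.001, -0.002, -1.299, 291, -443, -30, 0]
    - [0.001, -0.002, -1.299, 291, -443, -30, 0]
    - [0.001, -0.002, -1.299, 291, -443, -30, 0]

```text
time: 1.35
eef_pos: [0.4735, 0.2037, 0.1998]
tcp_rot: [0.001, 0.707, -0.002, 0.707]
contact_force: [-0.5, 1.1, -0.3]
opening: 1.0
```

Run:
```python
from h import *
from plant import readout,eyes
np.set_printoptions(precision=4,suppress=True)
c=eyes.read_camera("wrist"); np.savez("wrist1.npz",**c); cv2.imwrite("pics/w1.png",c["color"][:,:,::-1])
s=readout.get_state(); print(s["time"],s["qpos"],s["eef_pos"]);print(plan(s,[.472,.206,.2],0.0),c["eye"])
```

```text
1.4 [ 0.2126 -0.0397  1.995   0.0001  1.187   0.2163] [0.4725 0.2052 0.1998]
(array([ 0.0001, -0.0007,  0.0038]), array([-0.5287,  0.7558,  0.1847]), np.float64(-0.21528539469098307), np.float64(0.04218075314721584)) [0.4736 0.2812 0.3428]
```

View pics/w1.png

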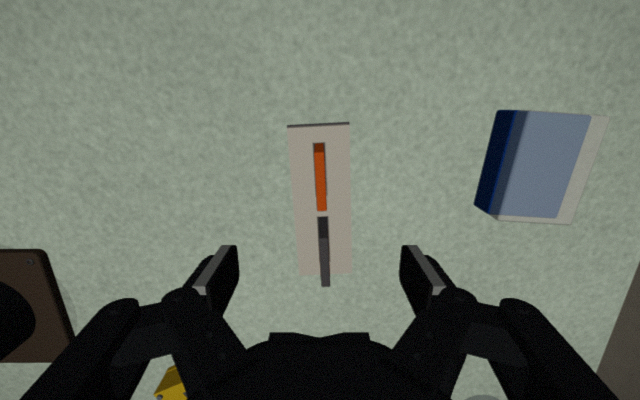

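Run:
```python
from h import *
np.set_printoptions(precision=4,suppress=True)
c=load("wrist1.npz"); hsv=cv2.cvtColor(c["color"],cv2.COLOR_RGB2HSV);H,S,V=[hsv[...,i] for i in range(3)]
m=((H<15)&(S>150)&(V>40)).astype(np.uint8)
k=max(cv2.findContours(m,0,2)[0],key=cv2.contourArea)
for z in(.08,): print(cv2.minAreaRect(np.array([onz(c,*p[0],z)[:2] for p in k],np.float32)))
rows=np.where(m[:, 300:340].any(1))[0]
for v in range(rows[0],rows[-1]+1,6):
    u=np.where(m[v,300:340])[0]+300; print(v,u[0],u[-1],V[v,(u[0]+u[-1])//2],onz(c,u[0]-.5,v,.08)[:2],onz(c,u[-1]+.5,v,.08)[:2],dep(c,(u[0]+u[-1])//2,v))
P=cloud(c)
m=(abs(P[...,2]-.025)<.008)&(S<60); m[:,:270]=0;m[:,370:]=0;m[:115]=0;m[285:]=0
k=max(cv2.findContours(m.astype(np.uint8),0,2)[0],key=cv2.contourArea)
print("rack",cv2.minAreaRect(np.array([onz(c,*p[0],.025)[:2] for p in k],np.float32)))
print(proj(c,[.4725,.2052,.1998]))
```

```text
((0.47437453269958496, 0.21457336843013763), (0.009630233980715275, 0.06727879494428635), 2.314429998397827)
143 320 322 92 [0.4742 0.2483] [0.4771 0.2482] [0.4761 0.2414 0.0252]
149 314 323 98 [0.4685 0.2427] [0.478  0.2426] [0.4727 0.2394 0.0578]
155 314 323 160 [0.4685 0.237 ] [0.478  0.2369] [0.4727 0.237  0.0801]
161 314 324 159 [0.4684 0.2312] [0.4789 0.2312] [0.4737 0.2312 0.08  ]
167 315 324 157 [0.4693 0.2254] [0.4789 0.2253] [0.4736 0.2254 0.0799]
173 315 324 157 [0.4692 0.2195] [0.4789 0.2194] [0.4736 0.2194 0.0798]
179 316 324 155 [0.4701 0.2135] [0.4789 0.2134] [0.4745 0.2138 0.0815]
185 316 325 155 [0.4701 0.2074] [0.4799 0.2073] [0.4745 0.2076 0.0809]
191 316 325 158 [0.47   0.2012] [0.4799 0.2012] [0.4745 0.2013 0.0802]
197 317 325 151 [0.4709 0.195 ] [0.4799 0.1949] [0.4754 0.1952 0.0808]
203 317 325 155 [0.4709 0.1887] [0.4799 0.1886] [0.4754 0.1889 0.0808]
209 318 325 150 [0.4718 0.1822] [0.4799 0.1822] [0.4754 0.1827 0.0812]
rack ((0.4766151010990143, 0.16479098796844482), (0.07008573412895203, 0.19084957242012024), 2.5007436275482178)
[317.5909 245.2262]
```

Request:
move_arm:
  commands:
    - [0, -0.001, 0.047, 2, 4, 0, 0]
    - [0, -0.001, 0.047, 2, 4, -50, 0]
    - [0, -0.001, 0.047, 2, 4, -100, 0]
    - [0, -0.001, 0.047, 2, 4, -140, 0]
    - [0, -0.001, 0.047, 2, 4, -154, 0]
    - [0, -0.001, 0.047, 2, 4, -154, 0]
    - [0, -0.001, 0.047, 2, 4, -154, 0]
  newtons: 40

```text
time: 2.1
eef_pos: [0.4757, 0.2101, 0.0475]
tcp_rot: [-0.015, 0.706, 0.016, 0.708]
contact_force: [0.3, 0.1, 0.7]
opening: 1.001
```

Run:
```python
from h import *
from plant import readout,eyes
np.set_printoptions(precision=4,suppress=True)
c=eyes.read_camera("wrist"); np.savez("wrist2.npz",**c); cv2.imwrite("pics/w2.png",c["color"][:,:,::-1])
s=readout.get_state(); print(s["time"],s["eef_pos"]);print(plan(s,[.474,.209,.045],0.043))
```

```text
2.15 [0.4764 0.2101 0.0483]
(array([-0.001 ,  0.0047, -0.0009]), array([-2.3949, -1.1296, -3.3095]), np.float64(2.514152362491995), np.float64(0.27255245677914636))
```

View pics/w2.png

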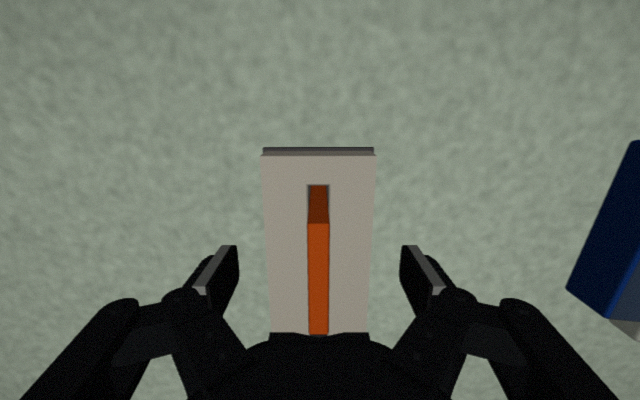

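Run:
```python
from h import *
from plant import readout
np.set_printoptions(precision=4,suppress=True)
c=load("wrist2.npz")
for v in (222,270,333):
    for u in (307.5,329.5): print(v,u,onz(c,u,v,.08))
print(dep(c,318,250))
s=readout.get_state();print(s["eef_pos"])
```

```text
222 307.5 [0.4691 0.2398 0.08  ]
222 329.5 [0.4786 0.2402 0.08  ]
270 307.5 [0.4698 0.216  0.08  ]
270 329.5 [0.4799 0.2164 0.08  ]
333 307.5 [0.4709 0.1802 0.08  ]
333 329.5 [0.4818 0.1806 0.08  ]
[0.4742 0.2265 0.0801]
[0.4764 0.2101 0.0483]
```

Request:
move_arm:
  commands:
    - [0, 0.005, 0, -1, 0, -3, 0]
    - [0, 0.005, 0, -1, 0, -3, 100]
    - [0, 0.005, 0, -1, 0, -3, 180]
    - [0, 0.005, 0, -1, 0, -3, 255]
    - [0, 0.005, 0, -1, 0, -3, 255]
    - [0, 0.005, 0, -1, 0, -3, 255]
    - [0, 0.005, 0, -1, 0, -3, 255]
    - [0, 0.005, 0, -1, 0, -3, 255]
    - [0, 0.005, 0, -1, 0, -3, 255]
    - [0, 0.005, 0, -1, 0, -3, 255]
  newtons: 40

```text
time: 3.15
eef_pos: [0.4755, 0.2101, 0.0454]
tcp_rot: [-0.015, 0.707, 0.016, 0.707]
contact_force: [0.4, -0.2, 1.2]
opening: 0.114
```

Run:
```python
from h import *
from plant import readout
np.set_printoptions(precision=4,suppress=True)
s=readout.get_state();print(s["eef_pos"],s["contact_force"],s["opening"]);print(plan(s,[.474,.209,.16],0.043))
```

```text
[0.4755 0.2101 0.0454] [ 0.4329 -0.1579  1.2348] 0.11449472103087253
(array([-0.0009, -0.0002, -0.0009]), array([ -1.4875,  -1.1299, 114.6328]), np.float64(2.5156841646715473), np.float64(0.054725653433942596))
```

Request:
move_arm:
  commands:
    - [0, 0, 0, 0, 0, 25, 255]
    - [0, 0, 0, 0, 0, 65, 255]
    - [0, 0, 0, 0, 0, 110, 255]
    - [0, 0, 0.05, 5, -30, 150, 255]
    - [0, 0, 0.16, 90, -405, 160, 255]
    - [0, 0, 0.16, 90, -405, 160, 255]
    - [0, 0, 0.16, 90, -405, 160, 255]
    - [0, 0, 0.16, 90, -405, 160, 255]
    - [0, 0, 0.16, 90, -405, 160, 255]
    - [0, 0, 0.16, 90, -405, 160, 255]
    - [0, 0, 0.16, 90, -405, 160, 255]
    - [0, 0, 0.16, 90, -405, 160, 255]

```text
time: 4.35
eef_pos: [0.5655, -0.198, 0.205]
tcp_rot: [-0.071, 0.704, 0.071, 0.703]
contact_force: [0.8, 0.2, 0.4]
opening: 0.115
```

Request:
move_arm:
  commands:
    - [0, 0, 0, 0, -37, 0, 255]
    - [0, 0, 0, 0, -37, 0, 255]
    - [0, 0, 0, 0, -37, 0, 255]

```text
time: 4.65
eef_pos: [0.5649, -0.2354, 0.2041]
tcp_rot: [-0.07, 0.704, 0.071, 0.703]
contact_force: [0.4, 0.1, 0.0]
opening: 0.113
```

Run:
```python
from h import *
from plant import readout,eyes
np.set_printoptions(precision=4,suppress=True)
c=eyes.read_camera("wrist"); np.savez("wrist3.npz",**c); cv2.imwrite("pics/w3.png",c["color"][:,:,::-1])
s=readout.get_state(); print(s["time"],s["qpos"],s["eef_pos"],s["opening"],s["contact_force"]);print(plan(s,[.554,-.144,.16],0.2025))
```

```text
4.7 [-0.5593  0.1732  1.7617  0.0008  1.2093 -0.761 ] [ 0.565  -0.2345  0.2043] 0.10991882419065695 [0.0026 0.7922 0.1754]
(array([-0.002 , -0.0018,  0.0011]), array([-11.0488,  90.4551, -44.2501]), np.float64(11.541356455737757), np.float64(0.1528427894008106))
```

View pics/w3.png

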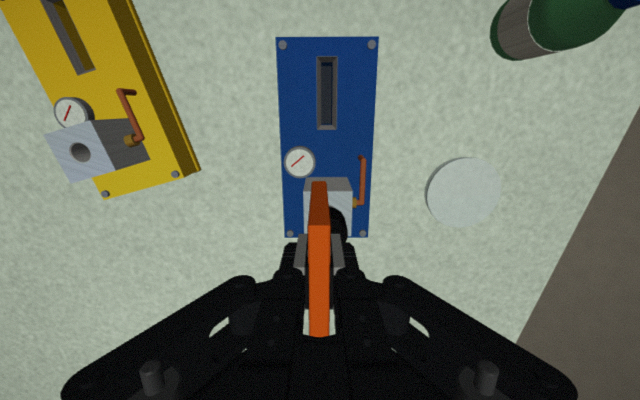

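Run:
```python
from h import *
np.set_printoptions(precision=4,suppress=True)
c=load("wrist3.npz"); hsv=cv2.cvtColor(c["color"],cv2.COLOR_RGB2HSV);H,S,V=[hsv[...,i] for i in range(3)]
blue=((H>100)&(H<125)&(S>150)&(V>70)).astype(np.uint8)
m=(1-blue); m[:45]=0;m[140:]=0;m[:,:300]=0;m[:,:300]=0;m[:,352:]=0
k=max(cv2.findContours(m,0,2)[0],key=cv2.contourArea); print(cv2.boundingRect(k))
r=cv2.minAreaRect(np.array([onz(c,*p[0],.045)[:2] for p in k],np.float32)); print("mouth",r)
cs=cv2.boxPoints(cv2.minAreaRect(k)); print(cs)
# block outline
b=cv2.morphologyEx(blue,cv2.MORPH_CLOSE,np.ones((5,5)));b[:, :270]=0; b[:,390:]=0
b[160:]=0
k=max(cv2.findContours(b,0,2)[0],key=cv2.contourArea)
for v in (60,100,140):
    u=np.where(b[v])[0]; print(v,u[0],u[-1],onz(c,u[0]-.5,v,.045)[:2],onz(c,u[-1]+.5,v,.045)[:2])
print(np.where(b[:,300])[0][0],[onz(c,u,36.5,.045)[:2] for u in(300,350)])
print(dep(c,345,100),dep(c,305,100))
a=c["color"][30:150,260:400];cv2.imwrite("pics/z3.png",cv2.resize(a,None,fx=5,fy=5,interpolation=cv2.INTER_NEAREST)[:,:,::-1])
```

```text
(316, 56, 22, 74)
mouth ((0.5548006296157837, -0.145555317401886), (0.021990954875946045, 0.07036887109279633), 11.210555076599121)
[[316.  56.]
 [337.  56.]
 [337. 129.]
 [316. 129.]]
60 277 376 [ 0.4995 -0.1245] [ 0.5966 -0.1049]
100 279 374 [ 0.5073 -0.1612] [ 0.6043 -0.1417]
140 281 372 [ 0.5157 -0.2011] [ 0.6126 -0.1815]
37 [array([ 0.5187, -0.0995]), array([ 0.5661, -0.09  ])]
[ 0.5745 -0.1477  0.0448] [ 0.5341 -0.1558  0.0451]
```

View pics/z3.png

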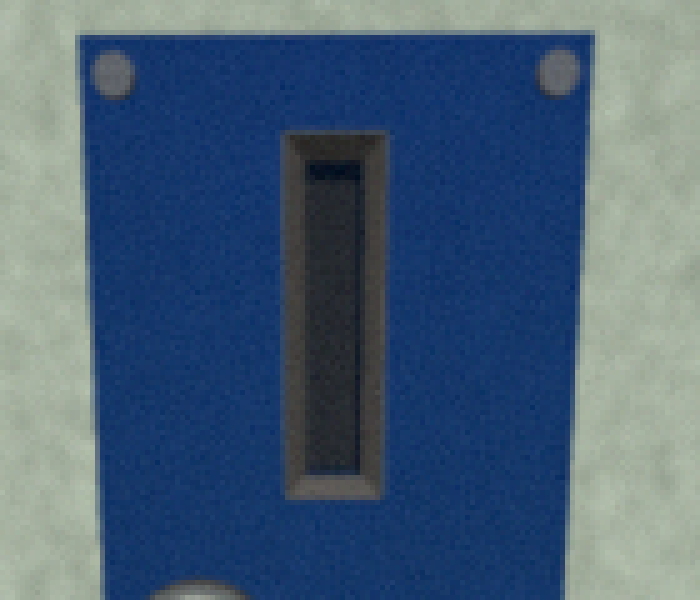

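Run:
```python
from h import *
np.set_printoptions(precision=4,suppress=True)
c=load("wrist3.npz"); hsv=cv2.cvtColor(c["color"],cv2.COLOR_RGB2HSV);H,S,V=[hsv[...,i] for i in range(3)]
m=((H<15)&(S>150)&(V>40)).astype(np.uint8); m[:170]=0
for v in range(180,340,8):
    u=np.where(m[v,290:350])[0]+290
    if len(u): print(v,u[0],u[-1],V[v,u].mean(),dep(c,u.mean(),v),onz(c,u[0]-.5,v,.239)[:2],onz(c,u[-1]+.5,v,.239)[:2])
```

```text
188 312 326 110.2 [ 0.559  -0.2067  0.1821] [ 0.5527 -0.1912] [ 0.5587 -0.19  ]
196 311 326 110.25 [ 0.5586 -0.2065  0.1993] [ 0.553  -0.1946] [ 0.5594 -0.1933]
204 310 327 110.66666666666667 [ 0.5587 -0.2066  0.2123] [ 0.5532 -0.1981] [ 0.5605 -0.1966]
212 310 329 108.0 [ 0.5592 -0.2068  0.2229] [ 0.5539 -0.2016] [ 0.5621 -0.1999]
220 309 330 107.31818181818181 [ 0.5592 -0.2065  0.2335] [ 0.5541 -0.2052] [ 0.5632 -0.2034]
228 308 330 174.7826086956522 [ 0.5592 -0.2078  0.2392] [ 0.5544 -0.2089] [ 0.564 -0.207]
236 308 330 172.95652173913044 [ 0.5599 -0.2116  0.2391] [ 0.5551 -0.2126] [ 0.5648 -0.2106]
244 307 330 167.91666666666666 [ 0.5605 -0.2154  0.239 ] [ 0.5554 -0.2164] [ 0.5656 -0.2143]
252 308 330 172.47826086956522 [ 0.5614 -0.2187  0.2398] [ 0.5565 -0.2201] [ 0.5664 -0.2181]
260 308 330 171.6086956521739 [ 0.5621 -0.2224  0.2401] [ 0.5573 -0.224 ] [ 0.5672 -0.222 ]
268 308 329 170.27272727272728 [ 0.5629 -0.2272  0.2388] [ 0.558 -0.228] [ 0.5676 -0.2261]
276 308 329 169.22727272727272 [ 0.5636 -0.231   0.2391] [ 0.5588 -0.2321] [ 0.5685 -0.2301]
284 308 329 166.95454545454547 [ 0.5643 -0.2343  0.2402] [ 0.5596 -0.2362] [ 0.5694 -0.2342]
292 308 329 166.04545454545453 [ 0.5652 -0.239   0.2396] [ 0.5604 -0.2404] [ 0.5703 -0.2384]
300 309 329 172.71428571428572 [ 0.5664 -0.2434  0.2393] [ 0.5616 -0.2446] [ 0.5712 -0.2427]
308 309 329 171.23809523809524 [ 0.5672 -0.2476  0.2396] [ 0.5625 -0.249 ] [ 0.5721 -0.2471]
316 309 328 175.85 [ 0.5681 -0.2532  0.2382] [ 0.5633 -0.2535] [ 0.5726 -0.2516]
324 309 328 174.5 [ 0.5688 -0.2569  0.2393] [ 0.5642 -0.2581] [ 0.5736 -0.2562]
332 309 328 172.4 [ 0.5698 -0.2618  0.239 ] [ 0.5651 -0.2628] [ 0.5746 -0.2608]
```

Request:
move_arm:
  commands:
    - [-0.002, -0.002, 0, -10, 45, 0, 255]
    - [-0.002, -0.002, 0, -10, 90, 0, 255]
    - [-0.002, -0.002, 0, -10, 90, -40, 255]
    - [-0.002, -0.002, 0, -10, 90, -80, 255]
    - [-0.002, -0.002, 0, -10, 90, -108, 255]
    - [-0.002, -0.002, 0, -10, 90, -108, 255]
    - [-0.002, -0.002, 0, -10, 90, -108, 255]
    - [-0.002, -0.002, 0, -10, 90, -108, 255]

```text
time: 5.5
eef_pos: [0.5566, -0.1446, 0.0988]
tcp_rot: [-0.072, 0.702, 0.071, 0.705]
contact_force: [-0.1, 0.4, 0.2]
opening: 0.112
```

Run:
```python
from h import *
from plant import readout,eyes
np.set_printoptions(precision=4,suppress=True)
for n in("wrist","scene"):
    c=eyes.read_camera(n); np.savez(n+"4.npz",**c); cv2.imwrite(f"pics/{n}4.png",c["color"][:,:,::-1])
cv2.imwrite("pics/sz4.png",cv2.resize(c["color"][170:310,140:300],None,fx=4,fy=4)[:,:,::-1])
s=readout.get_state(); print(s["time"],s["eef_pos"],s["opening"],s["contact_force"]);print(plan(s,[.5548,-.1448,.0504],0.2))
```

```text
5.6 [ 0.5566 -0.1449  0.0988] 0.11098138093567084 [-0.4849  0.3375  0.1394]
(array([ 0.0019,  0.0043, -0.0017]), array([ -1.7876,   0.1438, -48.4375]), np.float64(11.557574695286974), np.float64(0.26987140273897614))
```

View pics/wrist4.png

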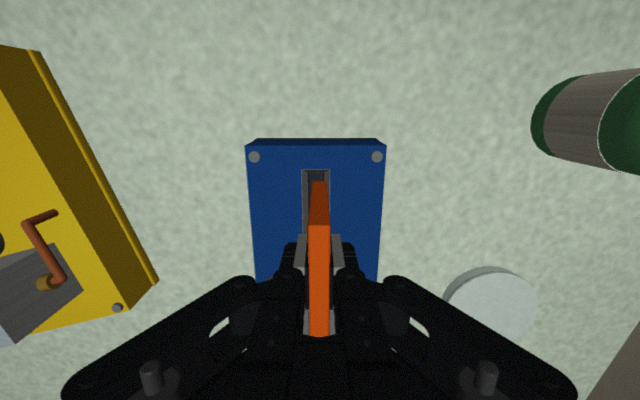

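View pics/sz4.png

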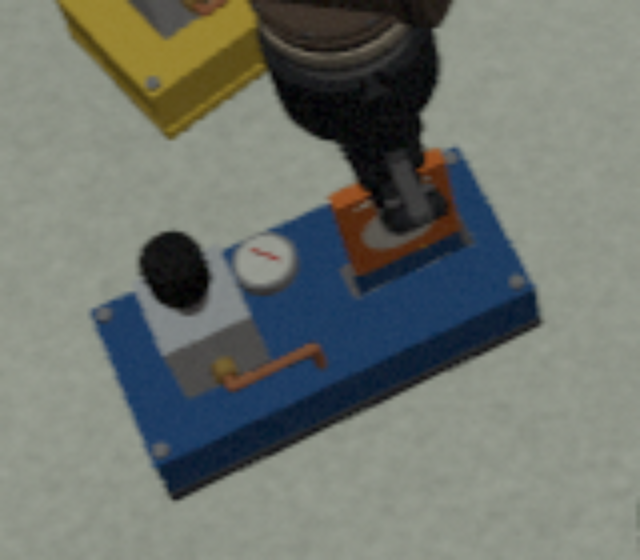

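Run:
```python
from h import *
np.set_printoptions(precision=4,suppress=True)
c=load("wrist4.npz")
a=c["color"][150:250,270:370];cv2.imwrite("pics/z4.png",cv2.resize(a,None,fx=6,fy=6,interpolation=cv2.INTER_NEAREST)[:,:,::-1])
```

```text
(no output)
```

View pics/z4.png

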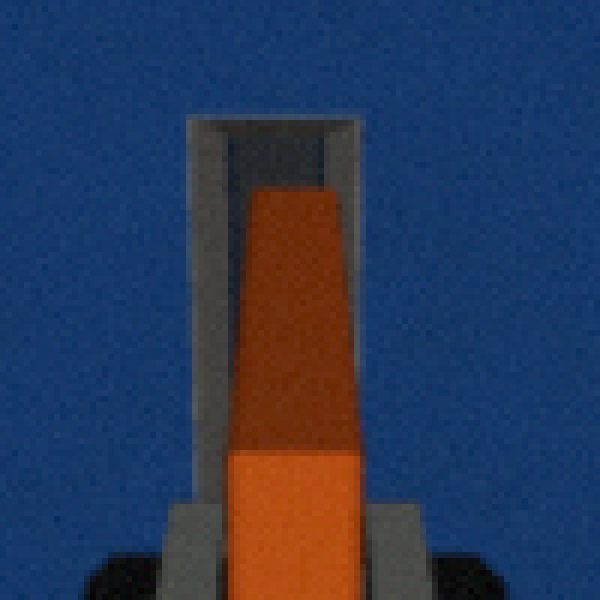

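Run:
```python
from h import *
np.set_printoptions(precision=4,suppress=True)
c=load("wrist4.npz")
y=np.radians(11.55); ex=np.array([np.cos(y),np.sin(y)]);ey=np.array([-np.sin(y),np.cos(y)])
m=onz(c,315.9,169.5,.045)[:2]; b=onz(c,318.9,181.2,.0584)[:2]
print(m-35e-3*ey,b-30e-3*ey, (b-m)@ex,(b-m)@ey+.005)
m=[onz(c,u,169.5,.045)[:2] for u in(301.3,330.5)]; print(np.linalg.norm(m[0]-m[1]), [onz(c,u,181.2,.0584)[:2]@ex for u in (311.2,326.7)])
```

```text
[ 0.5547 -0.1461] [ 0.5568 -0.1458] 0.0020965527878718288 -0.00015460360011030575
0.021097320968515583 [np.float64(0.5111063990909669), np.float64(0.5216816674377303)]
```

Request:
move_arm:
  commands:
    - [0.002, 0.004, 0, -2, -0.4, 0, 255]
    - [0.002, 0.004, 0, -2, -0.4, 0, 255]
    - [0.002, 0.004, 0, -2, -0.4, -10, 255]
    - [0.002, 0.004, 0, -2, -0.4, -18, 255]
    - [0.002, 0.004, 0, -2, -0.4, -24, 255]
    - [0.002, 0.004, 0, -2, -0.4, -24, 255]
    - [0.002, 0.004, 0, -2, -0.4, -24, 255]

```text
time: 6.3
eef_pos: [0.5543, -0.1452, 0.0742]
tcp_rot: [-0.071, 0.704, 0.071, 0.703]
contact_force: [-0.3, -0.8, -0.3]
opening: 0.109
```

Run:
```python
from h import *
from plant import readout,eyes
np.set_printoptions(precision=4,suppress=True)
s=readout.get_state(); print(s["time"],s["eef_pos"],s["opening"],s["contact_force"],s["wrist_torque"]);print(plan(s,[.5548,-.1455,.0504],0.2))
```

```text
6.3 [ 0.5543 -0.1452  0.0742] 0.10940827685813699 [-0.2865 -0.8033 -0.327 ] [0.0306 0.0106 0.0139]
(array([-0.0007, -0.0009, -0.0016]), array([  0.5328,  -0.2839, -23.8379]), np.float64(11.553628233308153), np.float64(0.06177375238094301))
```

Request:
move_arm:
  commands:
    - [0, 0, 0, 0, 0, -8, 255]
    - [0, 0, 0, 0, 0, -16, 255]
    - [0, 0, 0, 0, 0, -21, 255]
    - [0, 0, 0, 0, 0, -23, 255]
    - [0, 0, 0, 0, 0, -23, 255]
    - [0, 0, 0, 0, 0, -23, 255]

```text
time: 6.9
eef_pos: [0.5544, -0.1453, 0.0513]
tcp_rot: [-0.071, 0.704, 0.071, 0.703]
contact_force: [0.6, -0.3, -0.1]
opening: 0.112
```

Run:
```python
from h import *
from plant import readout,eyes
np.set_printoptions(precision=4,suppress=True)
s=readout.get_state(); print(s["time"],s["eef_pos"],s["opening"],s["contact_force"],s["wrist_torque"]);print(plan(s,[.5548,-.1455,.0504],0.2))
```

```text
6.9 [ 0.5544 -0.1453  0.0513] 0.11158950753731788 [ 0.5804 -0.257  -0.0509] [ 0.0119 -0.0241 -0.0636]
(array([-0.0005, -0.0006, -0.0017]), array([ 0.3897, -0.2189, -0.9004]), np.float64(11.558920181467117), np.float64(0.04104110508576268))
```

Request:
move_arm:
  commands:
    - [0, 0, 0, 0, 0, -1, 255]
    - [0, 0, 0, 0, 0, -1, 150]
    - [0, 0, 0, 0, 0, -1, 60]
    - [0, 0, 0, 0, 0, -1, 0]
    - [0, 0, 0, 0, 0, -1, 0]
    - [0, 0, 0, 0, 0, -1, 0]
    - [0, 0, 0, 0, 0, -1, 0]
    - [0, 0, 0, 0, 0, 40, 0]
    - [0, 0, 0, 0, 0, 85, 0]
    - [0, 0, 0, 0, 0, 130, 0]
    - [0, 0, 0, 11, -55, 160, 0]
    - [0, 0, 0, 11, -55, 160, 0]

```text
time: 8.1
eef_pos: [0.5678, -0.2037, 0.2166]
tcp_rot: [-0.073, 0.701, 0.069, 0.706]
contact_force: [-0.1, 0.2, -0.6]
opening: 1.0
```

Run:
```python
from h import *
from plant import readout,eyes
np.set_printoptions(precision=4,suppress=True)
for n in("wrist","scene","top"):
    c=eyes.read_camera(n); np.savez(n+"5.npz",**c); cv2.imwrite(f"pics/{n}5.png",c["color"][:,:,::-1])
    if n=="scene": cv2.imwrite("pics/sz5.png",cv2.resize(c["color"][170:310,140:300],None,fx=4,fy=4)[:,:,::-1])
s=readout.get_state(); print(s["time"],s["eef_pos"],s["opening"],s["contact_force"]);print(plan(s,[.5548,-.1448,.0504],0.2))
```

```text
8.25 [ 0.565  -0.2005  0.2107] 1.0011996367510327 [ 0.0347  0.8537 -1.3087]
(array([-0.0014, -0.0013, -0.0002]), array([ -10.233 ,   55.6978, -160.2734]), np.float64(11.470237552874947), np.float64(0.11243288531419414))
```

View pics/wrist5.png

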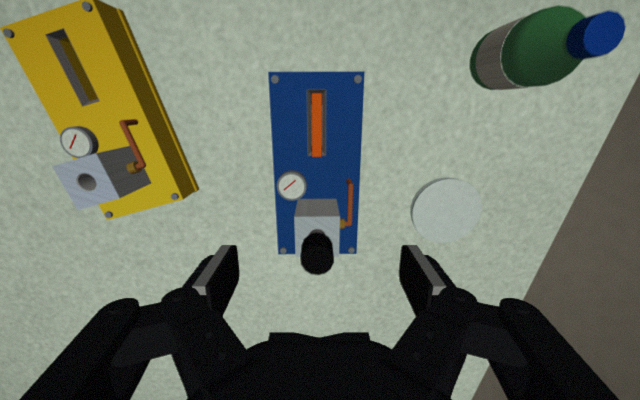

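View pics/sz5.png

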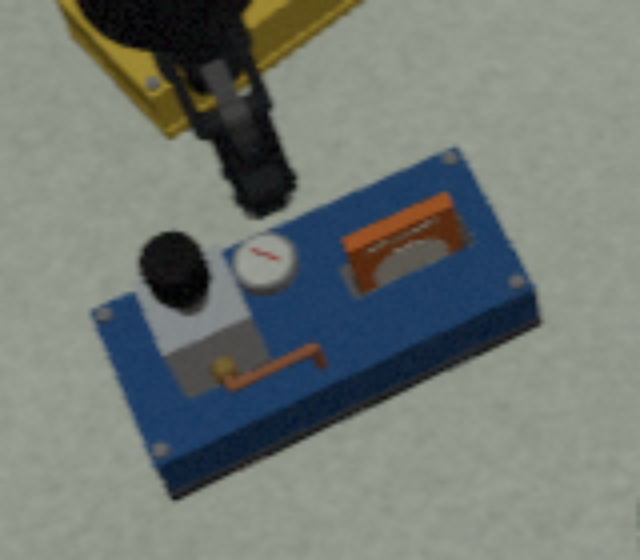

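Run:
```python
from h import *
np.set_printoptions(precision=4,suppress=True)
c=load("wrist5.npz"); P=cloud(c); hsv=cv2.cvtColor(c["color"],cv2.COLOR_RGB2HSV);H,S,V=[hsv[...,i] for i in range(3)]
m=((H<15)&(S>150)&(V>40)); m[170:]=0;m[:,300:]&=True; m[:,:300]=0;m[:,335:]=0
q=P[m]; print("cass top z",np.median(q[:,2]),np.percentile(q[:,2],[5,95]))
k=max(cv2.findContours((m&(P[...,2]>.075)).astype(np.uint8),0,2)[0],key=cv2.contourArea)
print(cv2.minAreaRect(np.array([onz(c,*p[0],.085)[:2] for p in k],np.float32)))
d=(V<55); d[:215]=0;d[290:]=0;d[:,:285]=0;d[:,350:]=0
top=d&(P[...,2]>.142)&(P[...,2]<.152)
print("knob z",np.median(P[top][:,2]),top.sum())
k=max(cv2.findContours(top.astype(np.uint8),0,2)[0],key=cv2.contourArea)
print("knobtop",cv2.minEnclosingCircle(np.array([onz(c,*p[0],.146)[:2] for p in k],np.float32)), P[top].mean(0),cv2.boundingRect(k))
# all knob silhouette columns at each row
for v in range(226,282,6):
    u=np.where(d[v])[0]; 
    if len(u): print(v,u[0],u[-1],P[v,(u[0]+u[-1])//2],onz(c,u[0]-.5,v,.146)[:2],onz(c,u[-1]+.5,v,.146)[:2])
# tower top
g=(S<70)&(V>100)&(abs(P[...,2]-.1)<.006); g[:190]=0;g[270:]=0;g[:,:285]=0;g[:,350:]=0
print("tower",P[g].mean(0),P[g].min(0),P[g].max(0))
a=c["color"][180:290,260:380];cv2.imwrite("pics/z5.png",cv2.resize(a,None,fx=5,fy=5,interpolation=cv2.INTER_NEAREST)[:,:,::-1])
```

```text
cass top z 0.08547340937203748 [0.0842 0.0867]
((0.5541523694992065, -0.14624729752540588), (0.009517205879092216, 0.05884415656328201), 11.5634126663208)
knob z 0.14632310821634217 802
knobtop ((0.5761957764625549, -0.2519684433937073), 0.015645336359739304) [ 0.5759 -0.252   0.1462] (301, 242, 32, 32)
232 312 322 [ 0.5736 -0.2392  0.1213] [ 0.5667 -0.2285] [ 0.5758 -0.2266]
238 305 328 [ 0.5727 -0.2392  0.1339] [ 0.5619 -0.2351] [ 0.582  -0.2311]
244 303 331 [ 0.5736 -0.239   0.1453] [ 0.5613 -0.241 ] [ 0.5857 -0.2362]
250 302 332 [ 0.5746 -0.2441  0.1464] [ 0.5615 -0.2469] [ 0.5877 -0.2417]
256 301 332 [ 0.5747 -0.2493  0.1476] [ 0.5617 -0.2528] [ 0.589  -0.2474]
262 302 332 [ 0.5769 -0.2556  0.1464] [ 0.5636 -0.2585] [ 0.5903 -0.2533]
268 305 329 [ 0.5782 -0.2624  0.1451] [ 0.5673 -0.2639] [ 0.5889 -0.2597]
tower [ 0.5747 -0.2465  0.1004] [ 0.5495 -0.2812  0.0979] [ 0.6027 -0.227   0.1024]
```

View pics/z5.png

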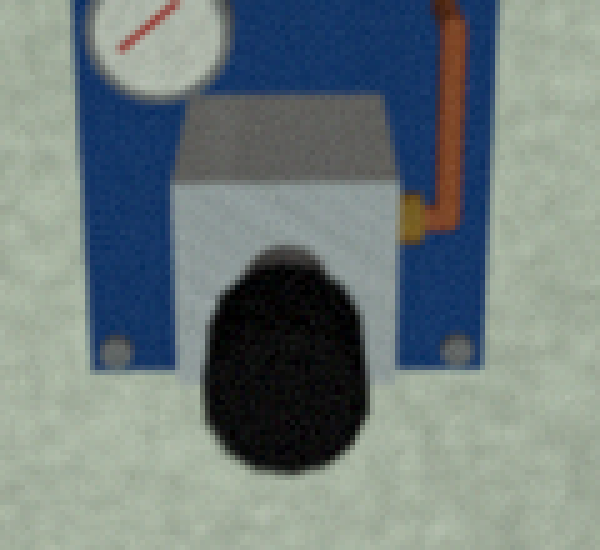

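Request:
move_arm:
  commands:
    - [-0.001, -0.001, 0, 11, -51, 0, 0]
    - [-0.001, -0.001, 0, 11, -51, 0, 0]
    - [-0.001, -0.001, 0, 11, -51, -35, 0]
    - [-0.001, -0.001, 0, 11, -51, -65, 0]
    - [-0.001, -0.001, 0, 11, -51, -80, 0]
    - [-0.001, -0.001, 0, 11, -51, -80, 0]
    - [-0.001, -0.001, 0, 11, -51, -80, 0]
  newtons: 20

```text
time: 8.95
eef_pos: [0.5761, -0.2508, 0.1307]
tcp_rot: [-0.071, 0.704, 0.071, 0.703]
contact_force: [0.5, -0.2, -0.4]
opening: 0.997
```

Run:
```python
from h import *
from plant import readout,eyes
np.set_printoptions(precision=4,suppress=True)
for n in("wrist",):
    c=eyes.read_camera(n); np.savez(n+"6.npz",**c); cv2.imwrite(f"pics/{n}6.png",c["color"][:,:,::-1])
s=readout.get_state(); print(s["time"],s["eef_pos"],s["opening"],s["contact_force"]);print(plan(s,[.5762,-.2516,.114],0.2))
```

```text
9.0 [ 0.5768 -0.2514  0.1319] 1.002127476105385 [0.1078 0.5336 0.0222]
(array([ 0.0004,  0.0013, -0.0007]), array([ -0.5825,  -0.1646, -17.9488]), np.float64(11.497115495634194), np.float64(0.07683148182197748))
```

View pics/wrist6.png

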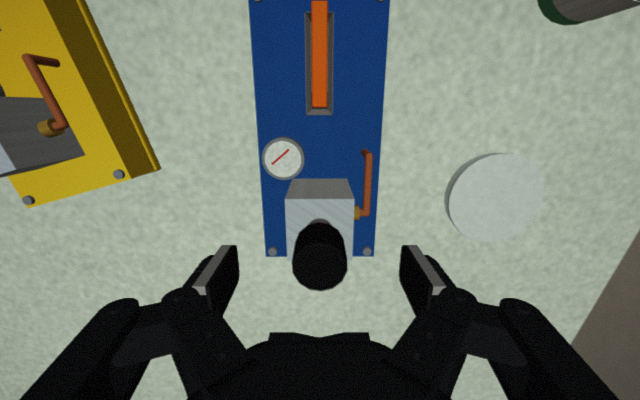

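Run:
```python
from h import *
np.set_printoptions(precision=4,suppress=True)
c=load("wrist6.npz"); P=cloud(c);V=c["color"].max(2)
d=(V<45); d[:215]=0;d[295:]=0;d[:,:282]=0;d[:,358:]=0
for v in range(240,290,6):
    u=np.where(d[v])[0]; print(v,u[0],u[-1],(u[0]+u[-1])/2,P[v,320,2])
top=d&(abs(P[...,2]-.146)<.004)
k=max(cv2.findContours(top.astype(np.uint8),0,2)[0],key=cv2.contourArea)
print(cv2.minEnclosingCircle(np.array([onz(c,*p[0],.146)[:2] for p in k],np.float32)))
# held cassette mid columns in wrist2/wrist3/wrist4
for n in("wrist3.npz","wrist4.npz"):
    c=load(n);h=cv2.cvtColor(c["color"],cv2.COLOR_RGB2HSV); m=(h[...,0]<15)&(h[...,1]>150)&(h[...,2]>130); m[:230]=0
    o=[]
    for v in(240,270,300,325):
        u=np.where(m[v,290:350])[0]+290; o.append((u[0]+u[-1])/2)
    print(n,o)
```

```text
240 297 342 319.5 0.14432555416754073
246 295 343 319.0 0.1457861263593926
252 294 344 319.0 0.14725178018087853
258 293 345 319.0 0.1468341691993546
264 293 346 319.5 0.14660227169206302
270 293 346 319.5 0.14624197075146214
276 296 343 319.5 0.1468418226694173
282 300 338 319.0 0.14593349589656232
288 310 328 319.0 0.14732438052101154
((0.5760259032249451, -0.2524491846561432), 0.015482200309634209)
wrist3.npz [np.float64(318.5), np.float64(318.5), np.float64(318.5), np.float64(319.0)]
wrist4.npz [np.float64(318.5), np.float64(318.5), np.float64(318.5), np.float64(318.5)]
```

Request:
move_arm:
  commands:
    - [0, 0.001, 0, 0, 0, -8, 0]
    - [0, 0.001, 0, 0, 0, -17, 0]
    - [0, 0.001, 0, 0, 0, -17, 100]
    - [0, 0.001, 0, 0, 0, -17, 130]
    - [0, 0.001, 0, 0, 0, -17, 140]
    - [0, 0.001, 0, 0, 0, -17, 140]
  newtons: 20

```text
time: 9.6
eef_pos: [0.577, -0.2516, 0.1153]
tcp_rot: [-0.071, 0.703, 0.071, 0.704]
contact_force: [-0.3, -0.2, 1.2]
opening: 0.453
```

Run:
```python
from h import *
from plant import readout,eyes
np.set_printoptions(precision=4,suppress=True)
for n in("wrist",):
    c=eyes.read_camera(n); np.savez(n+"7.npz",**c); cv2.imwrite(f"pics/{n}7.png",c["color"][:,:,::-1])
    cv2.imwrite("pics/z7.png",cv2.resize(c["color"][170:330,230:410],None,fx=4,fy=3.7)[:,:,::-1])
s=readout.get_state(); print(s["time"],s["eef_pos"],s["opening"],s["contact_force"]);print(plan(s,[.5762,-.2516,.114],0.2))
```

```text
9.65 [ 0.577  -0.2516  0.1153] 0.4508241340988749 [-0.1717 -0.2801 -0.4748]
(array([ 0.0007,  0.0008, -0.0006]), array([-0.7705, -0.0442, -1.2768]), np.float64(11.493874883227335), np.float64(0.06017434035851348))
```

View pics/z7.png

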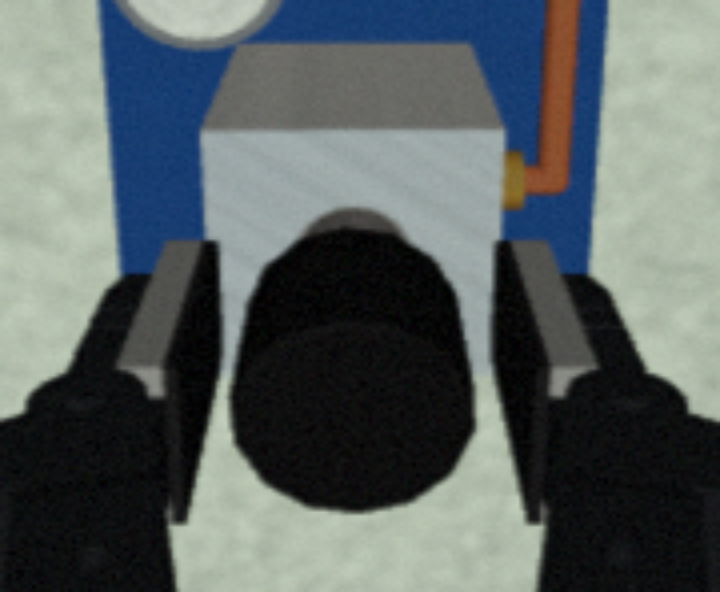

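Request:
move_arm:
  commands:
    - [0, 0, 0, -0.4, -0.1, 0, 150]
    - [0, 0, 0, -0.4, -0.1, 0, 155]
    - [0, 0, 0, -0.4, -0.1, 0, 160]
    - [0, 0, 0, -0.4, -0.1, 0, 162]
    - [0, 0, 0, -0.4, -0.1, 0, 164]
    - [0, 0, 0, -0.4, -0.1, 0, 166]
  newtons: 20

```text
time: 10.25
eef_pos: [0.5766, -0.2516, 0.1153]
tcp_rot: [-0.071, 0.703, 0.071, 0.704]
contact_force: [-0.3, -0.7, 0.8]
opening: 0.35
```

Request:
move_arm:
  commands:
    - [0, 0, 0, 0, 0, 0, 168]
    - [0, 0, 0, 0, 0, 0, 170]
    - [0, 0, 0, 0, 0, 0, 172]
    - [0, 0, 0, 0, 0, 0, 175]
  newtons: 20

```text
time: 10.65
eef_pos: [0.5766, -0.2517, 0.1153]
tcp_rot: [-0.071, 0.703, 0.071, 0.704]
contact_force: [-0.3, -0.5, 0.8]
opening: 0.342
```

Request:
move_arm:
  commands:
    - [0, 0, 0, 0, 0, 0, 190]
    - [0, 0, 0, 0, 0, 0, 220]
    - [0, 0, 0, 0, 0, 0, 255]
    - [0, 0, 0, 0, 0, 0, 255]
  newtons: 20

```text
time: 11.05
eef_pos: [0.5766, -0.2517, 0.1154]
tcp_rot: [-0.071, 0.703, 0.071, 0.704]
contact_force: [0.5, -0.1, 0.9]
opening: 0.345
```

Run:
```python
from h import *
from plant import readout
np.set_printoptions(precision=4,suppress=True)
s=readout.get_state(); print(s["time"],s["eef_pos"],s["opening"],s["contact_force"],s["wrist_torque"]);print(plan(s,[.5762,-.2516,.114],0.2))
```

```text
11.05 [ 0.5766 -0.2517  0.1154] 0.3450853852479434 [ 0.5421 -0.094   0.876 ] [-0.0279  0.0248  0.0329]
(array([ 0.0008,  0.0007, -0.0007]), array([-0.3583,  0.1009, -1.3717]), np.float64(11.49669702410025), np.float64(0.062476333375099814))
```

Request:
move_arm:
  commands:
    - [0, 0, 0, 0, 0, 2, 255]
    - [0, 0, 0, 0, 0, 4, 255]
    - [0, 0, 0, 0, 0, 6, 255]
    - [0, 0, 0, 0, 0, 9, 255]
    - [0, 0, 0, 0, 0, 12, 255]
    - [0, 0, 0, 0, 0, 15, 255]
    - [0, 0, 0, 0, 0, 15, 255]

```text
time: 11.75
eef_pos: [0.5769, -0.2519, 0.1312]
tcp_rot: [-0.071, 0.703, 0.07, 0.704]
contact_force: [-0.7, -0.0, -2.7]
opening: 0.345
```

Run:
```python
from h import *
from plant import readout,eyes
np.set_printoptions(precision=4,suppress=True)
s=readout.get_state(); print(s["time"],s["eef_pos"],s["opening"],s["contact_force"],s["wrist_torque"]);print(plan(s,[.5766,-.2517,.1654],0.2))
c=eyes.read_camera("wrist");cv2.imwrite("pics/w8.png",c["color"][:,:,::-1]);print(dep(c,318,270))
```

```text
11.75 [ 0.5769 -0.2519  0.1312] 0.34466681084073164 [-0.6933 -0.0375 -2.6774] [0.0566 0.0607 0.0448]
(array([ 0.0015,  0.0016, -0.0007]), array([-0.2734,  0.2226, 34.2339]), np.float64(11.498059445976008), np.float64(0.127362442593903))
[ 0.5751 -0.2469  0.162 ]
```

View pics/w8.png

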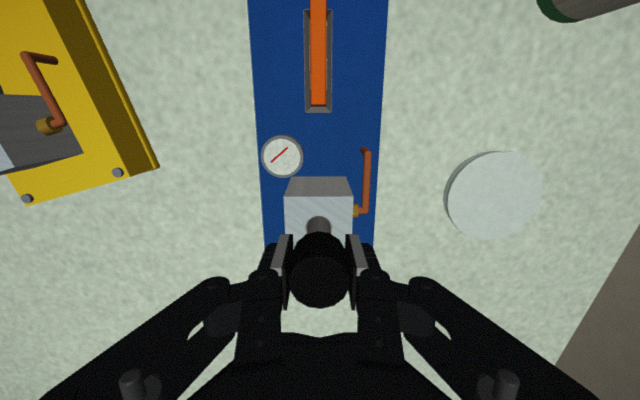

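Request:
move_arm:
  commands:
    - [0.001, 0.002, 0, -0.2, 0.2, 4, 255]
    - [0.001, 0.002, 0, -0.2, 0.2, 8, 255]
    - [0.001, 0.002, 0, -0.2, 0.2, 12, 255]
    - [0.001, 0.002, 0, -0.2, 0.2, 16, 255]
    - [0.001, 0.002, 0, -0.2, 0.2, 20, 255]
    - [0.001, 0.002, 0, -0.2, 0.2, 24, 255]
    - [0.001, 0.002, 0, -0.2, 0.2, 28, 255]
    - [0.001, 0.002, 0, -0.2, 0.2, 32, 255]
    - [0.001, 0.002, 0, -0.2, 0.2, 34, 255]
    - [0.001, 0.002, 0, -0.2, 0.2, 34, 255]
    - [0.001, 0.002, 0, -0.2, 0.2, 34, 255]
    - [0.001, 0.002, 0, -0.2, 0.2, 34, 255]

```text
time: 13.0
eef_pos: [0.5764, -0.2515, 0.1645]
tcp_rot: [-0.071, 0.704, 0.071, 0.703]
contact_force: [0.9, -0.4, -2.2]
opening: 0.342
```

Run:
```python
from h import *
from plant import readout,eyes
np.set_printoptions(precision=4,suppress=True)
for n in("wrist","scene"):
    c=eyes.read_camera(n); np.savez(n+"9.npz",**c); cv2.imwrite(f"pics/{n}9.png",c["color"][:,:,::-1])
    if n=="wrist": print(dep(c,318,270))
    else: cv2.imwrite("pics/sz9.png",cv2.resize(c["color"][170:310,140:300],None,fx=4,fy=4)[:,:,::-1])
s=readout.get_state(); print(s["time"],s["eef_pos"],s["opening"],s["contact_force"],s["wrist_torque"],s["dq"]);print(plan(s,[.5766,-.2517,.1654],0.2))
```

```text
[ 0.5747 -0.2464  0.1957]
13.1 [ 0.5764 -0.2515  0.1645] 0.34566284296571576 [ 0.0241 -1.1212 -2.7782] [ 0.0322  0.0317 -0.0116] [-0.0004 -0.0017 -0.0004 -0.0008  0.0007 -0.0002]
(array([-0.0001, -0.0011, -0.0006]), array([ 0.2069, -0.1616,  0.8812]), np.float64(11.494901412487277), np.float64(0.06542310983601321))
```

View pics/wrist9.png

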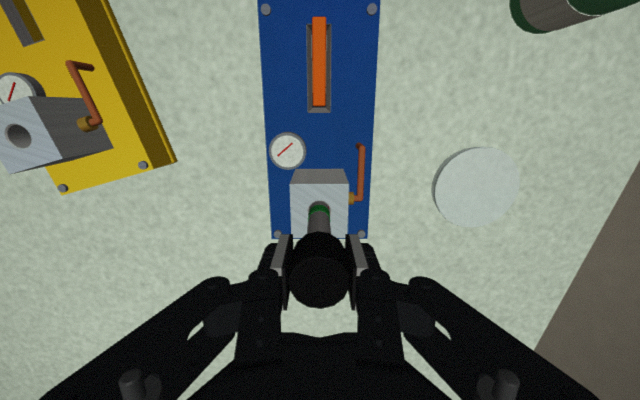

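View pics/sz9.png

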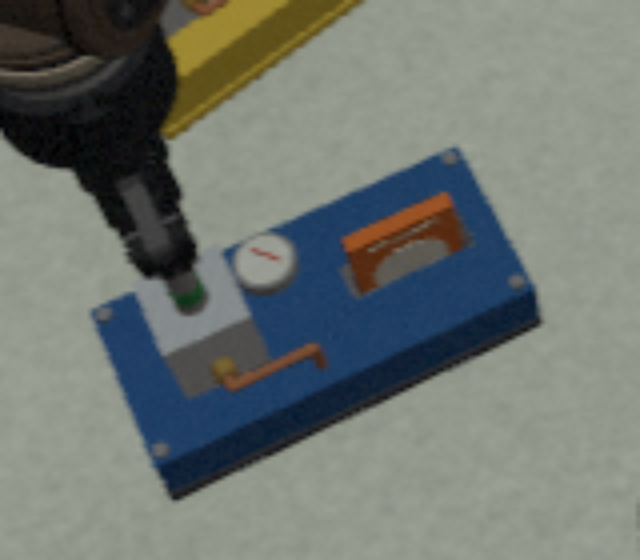

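The knob top is at z = 0.196, so the rod is raised about 49 mm. The green band shows at (319,208) in the wrist view with a sliver of steel below it, and no red. The arm is still, so I'm handing in.

Run:
```python
from plant import ctrl,readout
s=readout.get_state(); print(s["eef_pos"],abs(s["dq"]).max(),s["contact_force"])
print(ctrl.sign_off())
```

```text
[ 0.57639311 -0.25153839  0.16451878] 0.0016966778770167743 [ 0.0240693  -1.12123136 -2.77821923]
the job is handed in; nothing more can be done
None
```

I moved the orange cassette from the rack into the blue station's slot and let go of it. I then gripped the knob at 20 N, drew the piston straight up and handed the job in at about 13 s with it still held.

**Cassette:** after release its top measured 85.5 mm above the table, against 85 mm when fully home. Its yaw of 11.6° matches the station's, and it sits within about 1 mm of the measured slot centre.

**Piston:** the rod is drawn about 49 mm, which puts the knob centre about 81 mm above the bore's mouth. The green band is clear of the tower with bare steel below it and no red in view.

**Forces:** the tool carried about 2.8 N downwards, which is roughly the piston's weight, and about 1 N sideways. The tool was within 0.1° of vertical and the arm was still.

**Bystanders:** nothing came near the used cassette, bottle, dish or tip box. I did not re-measure their positions at the end.

No check failed. The top and wrist cameras differed by 2–3 mm on the cassette's position in the rack, and I used the wrist readings. The first hover over the slot was about 2 mm off, and I corrected it before lowering the cassette.

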